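# Bring the next blank to the belt and select the speed

## Robot

A 6-joint arm with a two-finger parallel gripper is mounted at the origin on the work surface. World frame = base frame: x ahead of the robot, y to its left, z up, the work surface at z = 0. Lengths are in m, angles in rad, forces in N, time in s.
With the tool pointing down it reaches from about 0.225 to 0.875 m from the base axis. Payload 3.4 kg.
Tool frame: the origin (TCP) lies on the centre line of the jaws, within the pads' length; the fingertips stand 22 mm ahead of it and the grasp point (between the pads) lies 3 mm ahead of it; z points along the fingers, y is the line along which they close (so a half turn about z gives the same grasp; the last joint's range is limited). The gripper opens to 85 mm and grips with 20 to 120 N. Pads are 22 mm wide; open, the fingers measure 114 mm over their backs; the gripper's body (76 mm by 85 mm) begins 54 mm behind the grasp point. The pads swing forward as they close: fully open they stand 13 mm farther back than shut.
Start: joints at [1.131, 0.276, 1.505, -0, 1.361, -0.121], TCP at [0.18, 0.546, 0.253] pointing down, gripper open.
Joint ranges: [-2.89, 2.89], [-0.75, 2.08], [0.22, 2.7], [-1.18, 4.32], [0.11, 2.71], [-2.7, 2.7]. Speed limits (rad/s): [2.57, 2.57, 3.14, 3.14, 3.14, 3.14].

## Interface

Orientations are given as a unit quaternion [w, x, y, z].
In Python, from rig import manip, optics, status, workorder gives the robot as it stands (manip), with the cameras (optics), the readings (status) and the job (workorder).
- The arm moves only by the shell command python3 steer.py 'ROWS' [OPENING] [FORCE]. ROWS is rows parted by semicolons, their numbers by spaces, 1 to 5 of them, each of 4 numbers: dx, dy, dz in m, then a turn about the tool's z in rad; each row shifts and turns the commanded pose from where the row before left it, along the tool's axes as they then stand; what a row does not reach is not made up. A row lasts 1/12 s, in which the tool goes at most 0.0417 m and 0.125 rad, less where a joint would pass 70% of its speed; a pose out of reach is approached as far as the arm can. OPENING is the finger opening in m, set as the command begins (- or left out keeps the last). The fingers move at their own pace and stop on an object; FORCE is the grip in N (left out, the last holds). Time passes only in rows, so rows that do not move let the fingers close. It prints the time, the measured TCP pose, the force, the opening and the grip force at its end.
- status.get_state(): the state, without advancing time (a new reading comes with each control period).
- optics.get_image(name): name is "scene" or "top" or "wrist"; returns a dict with "img" (400x640x3 uint8, red, green, blue), "camera_matrix" (3x3 intrinsics, pixels), "T" (4x4, takes a point from camera to world coordinates); the wrist camera has in their place "hand_eye" (4x4, takes a point from camera to tool coordinates, whose origin is the TCP and whose axes are the flange's). Camera axes: x right, y down, z forward; pixel columns grow to the right and rows downward; lengths in m; the calibration is good to about 2 mm. A picture is of the moment at which its call begins: read the wrist's pose just before it. There is no depth.
- workorder.sign_off(): hands the job in; it is judged then, once.
The state is a dict: "clock": time; "qpos": joint angles; "qd": joint speeds; "effort": joint torques, N m; "position": TCP position; "ee_rot": TCP orientation; "contact_force": force on the tool from outside, world axes, zero at the start; "moment": the same for the moment, N m; "width": finger opening in m; "gripper_force": force on a finger pad.
Only numpy, scipy, OpenCV 4.12 (cv2) and the standard library are available. Lean on these libraries where they do the work, as an engineer would, in place of code of your own. Each camera call takes 0.05 s, during which the arm holds its last target. There are 200 camera calls.

## Task

Get the belt grinder ready for the next blank. First lay the dressing stick, which blocks the crank of the indexing fixture, down in the open tray and let go of it; then turn the fixture by its crank one station clockwise (seen from above) until it clicks in. Last, push in the selector on the control box, turn it one position clockwise and let it spring back out; leave the can, jar, bottle and spanner where they stand.

Things in the scene. Friction and masses are not known exactly. Their poses are not given: they have to be found in the camera images.
- stick: Belt dressing stick: a tan rectangular bar, 140 long (its x) x 38 wide (its y) x 45 high, about 0.22 kg, loose, lying on the bench beside the fixture in the way of the crank. Origin: centre of its underside.
- tray_in (a point): Open grey tray fixed to the bench, outside 230 (its x) x 140 (its y) x 30 high, walls and floor 4 to 5 mm thick. This point: centre of the inner floor, about 5 above the bench; x along the tray's length, z up.
- fixture: Base of the indexing fixture, fixed: dark steel plate 160 x 160 x 18. Origin: on the turning axis, at bench level; z up. The disc above is 140 across, top 46 above the bench, with four small clamps (all below 75 above the bench, within 65 of the axis), three holding a wooden blank; the empty one faces the fixture's +x (the belt grinder) at the start.
- turret (a joint): Angle of the disc and crank, rad: 0 at the start, growing clockwise seen from above. A ball detent holds it at every 1.571 (90 degrees); about 3 to 5 N at the post breaks it loose, between detents it turns freely and stays, and within about 0.1 rad of a detent it pulls itself in. It can turn on past the next station.
- turret_post (a point): Upright round black post on the crank, 22 across, from 46 to 116 above the bench. This point: centre of its top, 130 from the turning axis. The crank bar under it is 16 wide, 34 to 46 above the bench, and ends 155 from the axis. At turret 0 it points diagonally along -x -y of the fixture's frame; one station clockwise brings it through -x to -x +y.
- console: Control box, fixed: grey, 140 wide (its y), 158 deep (x from -55 to +103), 145 high at the rear. Its flat face slopes 35 degrees from horizontal and looks up and towards its -x side (towards the robot); the middle of the face is 105 above the origin. Origin: at bench level under the middle of the face; z up.
- selector_grip (a point): Push-to-turn selector on the box's face: black bar knob, bar 64 long (x) x 16 wide (y) x 32 high on a skirt 60 across; fixed collar below, 72 across, 22 high. This point: on the turning axis, 11 below the bar's top, 21 above the skirt, 61 above the face; it moves with the knob. z: the axis, out of the face, 35 degrees from vertical. White mark at the +x end; x points up the slope at selector 0.
- selector (a joint): Angle of the selector, rad: 0 at the start, growing clockwise as seen looking onto the face. Four positions 0.785 (45 degrees) apart, one white tick each on the face; it starts at the first. It cannot turn unless pushed in; between positions it stays in and only springs out at a position (within about 0.15 rad it slips in by itself when let go).
- selector_push (a joint): How far the selector is pushed in along its axis, m: 0 out (locked), 0.010 fully in, against a spring of 5 N at first, 9 N fully in. It is free to turn from about 0.009.
- spray: Bystander: spray can, 54 diameter, 170 high, standing behind the control box. Origin: centre of its underside.
- jar: Bystander: jar, 60 diameter, 95 high, standing in front of the control box. Origin: centre of its underside.
- oil: Bystander: oil bottle, 52 diameter, 130 high, standing behind the fixture. Origin: centre of its underside.
- spanner: Bystander: open-ended spanner, 170 long (its x), 8 thick, lying between tray and robot. Origin: its middle, on the bench.

How it is judged:
By the outcome, as a careful person would: the job done as asked, in the order asked, and still so for the second after the job is handed in, with the robot touching nothing.
It also fails if it takes over 70 s, if anything falls off the work surface, if the arm or the gripper's body presses on something with over 40 N, if the wrist force passes 120 N, or if a joint passes its speed limit or range.

## Working session

There is one attempt and no reset: what is moved stays moved. The work goes in short steps, Python scripts to look and compute and a shell command to move; the robot and the scene stay as the last step left them, time stands still between calls to the robot, and variables do not carry over. Pictures are saved under pics/ and viewed, at most 10 in all, crops included, and the job is handed in when it is done.

```bash
ls; mkdir -p pics
python3 - <<'E'
from rig import manip, optics, status, workorder
import cv2,numpy as np
s=status.get_state();print({k:np.round(v,3).tolist() for k,v in s.items()})
for n in ["scene","top"]:
    d=optics.get_image(n);cv2.imwrite(f"pics/{n}0.png",d["img"][:,:,::-1]);np.savez(f"pics/{n}0.npz",**d)
    print(n,d["camera_matrix"].tolist(),np.round(d["T"],4).tolist())
E
```

```text
pics
rig.py
steer.py
{'clock': 0.0, 'qpos': [1.131, 0.277, 1.506, -0.0, 1.361, -0.121], 'qd': [0.001, 0.001, 0.001, 0.001, 0.001, -0.0], 'effort': [0.001, -41.679, -24.581, -0.0, 0.011, -0.0], 'position': [0.18, 0.546, 0.252], 'ee_rot': [-0.0, 0.159, 0.987, -0.001], 'contact_force': [0.103, -0.508, -0.331], 'moment': [0.019, 0.02, 0.055], 'gripper_force': 0.0, 'width': 0.085}
scene [[488.34146396663874, 0.0, 322.7033181341669], [0.0, 488.34146396663874, 197.25059329955943], [0.0, 0.0, 1.0]] [[-0.3079, 0.4922, -0.8142, 1.5186], [0.9512, 0.1765, -0.2529, 0.2975], [0.0193, -0.8524, -0.5225, 0.7231], [0.0, 0.0, 0.0, 1.0]]
top [[435.88745118576634, 0.0, 319.1092427859799], [0.0, 435.88745118576634, 199.90791942597417], [0.0, 0.0, 1.0]] [[0.0297, -0.9866, 0.1606, 0.3929], [-0.9996, -0.0294, 0.0039, -0.012], [0.0009, -0.1607, -0.987, 1.1977], [0.0, 0.0, 0.0, 1.0]]
```

View pics/top0.png

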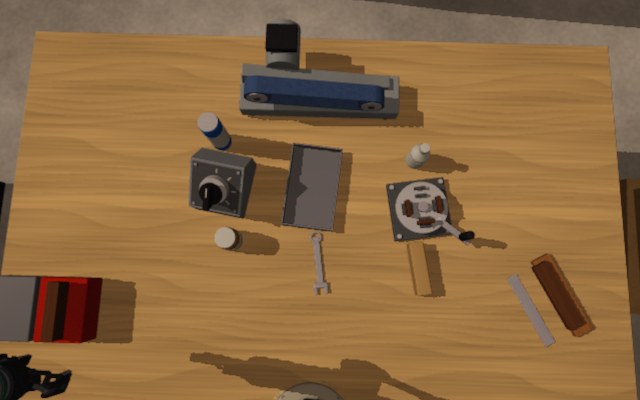

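View pics/scene0.png

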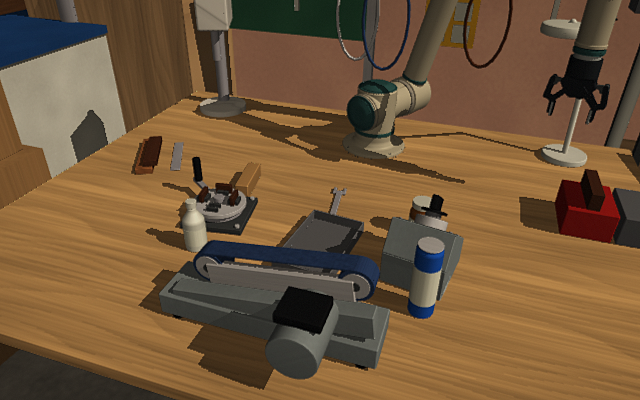

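The top view shows the stick at about (420,270), fixture (421,209), post top (467,236), tray (313,187), console (222,183), jar (227,238), can (212,130), bottle (418,156) and spanner (319,262). I'll zoom in to get corners.

```bash
cat > h.py <<'E'
import numpy as np,cv2
from scipy.spatial.transform import Rotation as R
def pt(n,px,z):
    d=np.load(f"pics/{n}.npz");K,T=d["camera_matrix"],d["T"]
    r=T[:3,:3]@np.linalg.inv(K)@np.r_[px,1.];o=T[:3,3];return o+r*(z-o[2])/r[2]
def proj(n,p):
    d=np.load(f"pics/{n}.npz");K,T=d["camera_matrix"],d["T"]
    c=K@(T[:3,:3].T@(np.array(p)-T[:3,3]));return c[:2]/c[2]
def rot(s): q=s["ee_rot"];return R.from_quat([q[1],q[2],q[3],q[0]])
E
python3 - <<'E'
import cv2,numpy as np
im=cv2.imread("pics/top0.png")
f=lambda c:cv2.resize(c,None,fx=4,fy=4,interpolation=cv2.INTER_CUBIC)
cv2.imwrite("pics/z1.png",np.hstack([f(im[165:315,375:485]),f(im[105:255,180:270])]))
E
```

```text
(no output)
```

View pics/z1.png

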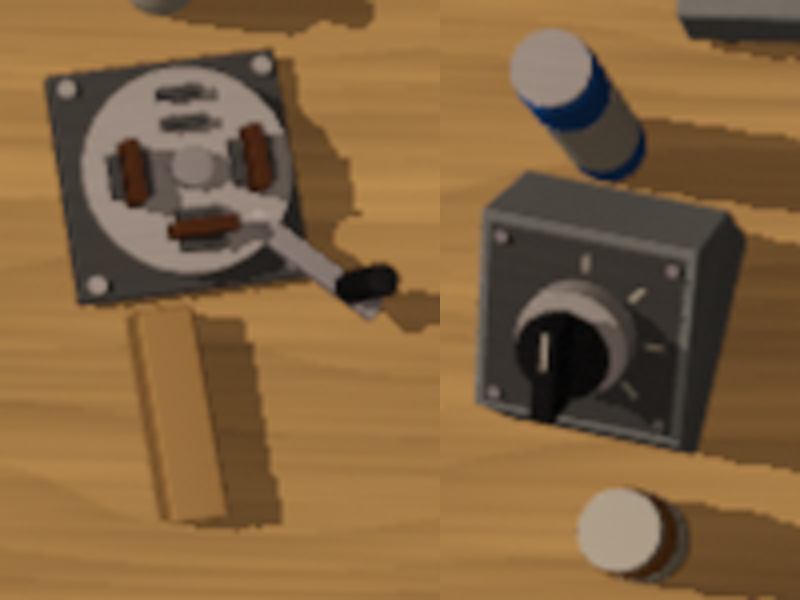

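Run:
```python
from h import *
np.set_printoptions(precision=4,suppress=True)
L=lambda u,v:(375+(u-1.5)/4,165+(v-1.5)/4)
C=lambda u,v:(180+(u-440-1.5)/4,105+(v-1.5)/4)
c=np.array([pt("top0",L(*p),.045) for p in [(145,312),(195,312),(225,516),(166,520)]])
print("stick",c.mean(0),np.linalg.norm(c-np.roll(c,-1,0),axis=1)); a=(c[0]+c[1]-c[2]-c[3])/2;print("yaw",np.degrees(np.arctan2(a[1],a[0])))
f=np.array([pt("top0",L(*p),.018) for p in [(47,75),(272,50),(310,278),(80,302)]])
print("fix",f.mean(0),np.linalg.norm(f-np.roll(f,-1,0),axis=1)); a=(f[0]+f[1]-f[2]-f[3])/2;print("yaw",np.degrees(np.arctan2(a[1],a[0])))
dc=pt("top0",L(187,169),.046);print("disc",dc)
p=pt("top0",L(378,279),.116);print("post",p,np.linalg.norm((p-f.mean(0))[:2]),np.degrees(np.arctan2(*(p-f.mean(0))[[1,0]])))
# console face corners: mid-height .105; lines
k=[(487,213),(692,262),(684,446),(478,403)]
zs=[.145,.145,.067,.067]
g=np.array([pt("top0",C(*q),z) for q,z in zip(k,zs)]);print("con",g,g.mean(0),np.linalg.norm(g-np.roll(g,-1,0),axis=1));a=(g[0]+g[1]-g[2]-g[3])/2;print("yaw",np.degrees(np.arctan2(a[1],a[0])),np.degrees(np.arctan2(*(g[0]-g[1])[[1,0]])-np.pi/2))
print("jar",pt("top0",C(620,530),.095),"can",pt("top0",C(551,69),.17))
im=cv2.imread("pics/top0.png")
# tray corners
t=cv2.cvtColor(im,cv2.COLOR_BGR2HSV)
m=((t[...,1]<60)).astype(np.uint8);m[:,:265]=0;m[:,360:]=0;m[:135]=0;m[235:]=0
n,l,st,ce=cv2.connectedComponentsWithStats(m);i=1+st[1:,4].argmax()
q=cv2.boxPoints(cv2.minAreaRect(np.argwhere(l==i)[:,::-1].astype(np.float32)));print(q,st[i])
w=np.array([pt("top0",x,.03) for x in q]);print("tray",w,w.mean(0),np.linalg.norm(w-np.roll(w,-1,0),axis=1))
for s in [(319,232),(322,292)]: print("span",pt("top0",s,.008))
```

```text
stick [ 0.4078 -0.2771  0.045 ] [0.033  0.1325 0.0384 0.1345]
yaw 6.730517875009083
fix [ 0.5696 -0.2808  0.018 ] [0.1571 0.1588 0.157  0.1574]
yaw 8.412663868157114
disc [ 0.5696 -0.281   0.046 ]
post [ 0.4934 -0.3827  0.116 ] 0.12717624820663292 -126.80574652458702
con [[0.6606 0.3126 0.145 ]
 [0.6332 0.1835 0.145 ]
 [0.5279 0.1961 0.067 ]
 [0.5522 0.3327 0.067 ]] [0.5935 0.2562 0.106 ] [0.132  0.1316 0.1388 0.135 ]
yaw -8.70208472878446 -11.961151911347745
jar [0.47   0.2282 0.095 ] can [0.7464 0.2725 0.17  ]
[[281.1878 224.0917]
 [292.0524 142.607 ]
 [342.0961 149.2795]
 [331.2314 230.7642]] [ 282  144   60   87 4092]
tray [[ 0.514   0.0926  0.03  ]
 [ 0.7416  0.0724  0.03  ]
 [ 0.7267 -0.0668  0.03  ]
 [ 0.5001 -0.0424  0.03  ]] [0.6206 0.0139 0.03  ] [0.2285 0.1399 0.2279 0.1357]
span [ 0.4977 -0.0097  0.008 ]
span [ 0.3374 -0.0225  0.008 ]
```

```bash
R5='-.0216 -.0322 0 0'
python3 steer.py '-.0216 -.0322 0 0;-.0216 -.0322 0 0;-.0216 -.0322 0 0;-.0216 -.0322 0 0;-.0216 -.0322 0 0' .085
python3 steer.py '-.0216 -.0322 0 0;-.0216 -.0322 0 0;-.0216 -.0322 0 0;-.0216 -.0322 0 0;-.0216 -.0322 0 0'
python3 steer.py '-.0216 -.0322 0 0;-.0216 -.0322 0 0;-.0216 -.0322 0 0;-.0216 -.0322 0 0;-.0216 -.0322 0 0'
python3 steer.py '-.0216 -.0322 0 0;-.0216 -.0322 0 0;-.0216 -.0322 0 0;-.0216 -.0322 0 0;-.0216 -.0322 0 0'
python3 steer.py '-.0216 -.0322 0 0;0 0 0 -.11;0 0 0 -.11;0 0 0 -.11;0 0 0 -.11'
python3 steer.py '0 0 0 0;0 0 0 0'
cat > snap.py <<'E'
import sys
from h import *
from rig import manip, optics, status, workorder
def snap(n,f):
    s=status.get_state();d=optics.get_image(n)
    if n=="wrist":
        T=np.eye(4);T[:3,:3]=rot(s).as_matrix();T[:3,3]=s["position"];d["T"]=T@d.pop("hand_eye")
    np.savez(f"pics/{f}.npz",**d);cv2.imwrite(f"pics/{f}.png",d["img"][:,:,::-1]);return d
def show(): 
    s=status.get_state();m=rot(s).as_matrix();print("clk",s["clock"],"pos",np.round(s["position"],4),"q",np.round(s["qpos"],2),"F",np.round(s["contact_force"],1),"w",s["width"]);print(np.round(m,3).tolist())
if __name__=="__main__": show();[snap(*a.split(":")) for a in sys.argv[1:]]
E
python3 snap.py wrist:w1
```

```text
clock: 0.52
position: [0.2321, 0.3574, 0.2528]
ee_rot: [-0.0, 0.158, 0.987, -0.0]
contact_force: [1.2, -0.3, 0.4]
width: 0.0853
gripper_force: 0.0
clock: 0.93
position: [0.284, 0.1708, 0.2532]
ee_rot: [0.0, 0.158, 0.987, 0.0]
contact_force: [0.9, -0.4, -0.5]
width: 0.0849
gripper_force: 0.0
clock: 1.35
position: [0.3362, -0.016, 0.2533]
ee_rot: [0.0, 0.159, 0.987, 0.0]
contact_force: [1.7, 0.7, 0.9]
width: 0.0849
gripper_force: 0.0
clock: 1.77
position: [0.3884, -0.2028, 0.253]
ee_rot: [-0.0, 0.159, 0.987, 0.0]
contact_force: [1.0, 2.0, -0.2]
width: 0.0853
gripper_force: 0.0
clock: 2.18
position: [0.3987, -0.2384, 0.2526]
ee_rot: [-0.001, -0.063, 0.998, 0.001]
contact_force: [-0.9, 0.4, 0.1]
width: 0.085
gripper_force: 0.0
clock: 2.35
position: [0.3989, -0.2381, 0.253]
ee_rot: [-0.0, -0.059, 0.998, 0.0]
contact_force: [-0.4, -0.2, -0.6]
width: 0.0849
gripper_force: 0.0
clk 2.35 pos [ 0.3989 -0.2381  0.253 ] q [-0.69  0.11  1.72  0.    1.31 -2.38] F [-0.4 -0.2 -0.6] w 0.08485314317206205
[[-0.993, -0.118, -0.0], [-0.118, 0.993, 0.001], [0.0, 0.001, -1.0]]
```

View pics/w1.png

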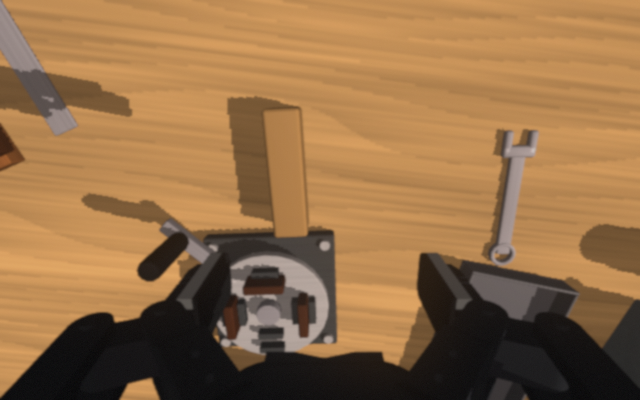

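The wrist view shows the stick top with corners about (264,109), (300,108), (308,235), (275,236), right up against the plate at row 235.

Run:
```python
from h import *
np.set_printoptions(precision=4,suppress=True)
c=np.array([pt("w1",p,.045) for p in [(264,109.5),(300,107.5),(308,235.5),(275,237)]])
print(c,c.mean(0),np.linalg.norm(c-np.roll(c,-1,0),axis=1));a=(c[2]+c[3]-c[0]-c[1]);print(np.degrees(np.arctan2(a[1],a[0])))
f=np.array([pt("w1",p,.018) for p in [(206,235),(333,231),(336,343)]]);print(f,(f[0]+f[2])/2)
print(pt("w1",(148,271),.116))
```

```text
[[ 0.3433 -0.3032  0.045 ]
 [ 0.3372 -0.2681  0.045 ]
 [ 0.4728 -0.2461  0.045 ]
 [ 0.4788 -0.2824  0.045 ]] [ 0.408 -0.275  0.045] [0.0356 0.1373 0.0368 0.1371]
8.959164557229839
[[ 0.4985 -0.3679  0.018 ]
 [ 0.4756 -0.217   0.018 ]
 [ 0.637  -0.1925  0.018 ]] [ 0.5677 -0.2802  0.018 ]
[ 0.4924 -0.386   0.116 ]
```

```bash
python3 steer.py '-.0045 -.0388 0 -.025;0 0 .04 0;0 0 .04 0;0 0 .04 0;0 0 .04 0' | tail -5
python3 steer.py '0 0 .03 0;0 0 .015 0;0 0 .012 0;0 0 0 0'
python3 steer.py '0 0 0 0;0 0 0 0;0 0 0 0;0 0 0 0;0 0 0 0' .03 40
python3 snap.py
```

```text
position: [0.4083, -0.2763, 0.0921]
ee_rot: [0.001, -0.072, 0.997, -0.001]
contact_force: [0.5, -0.9, -0.3]
width: 0.0849
gripper_force: 0.0
clock: 3.15
position: [0.4067, -0.2748, 0.0338]
ee_rot: [-0.002, -0.072, 0.997, 0.002]
contact_force: [-0.6, 0.8, 0.3]
width: 0.085
gripper_force: 0.0
clock: 3.57
position: [0.409, -0.2769, 0.0376]
ee_rot: [0.001, -0.073, 0.997, -0.001]
contact_force: [0.2, 0.6, 5.5]
width: 0.0378
gripper_force: 41.2
clk 3.5667 pos [ 0.409  -0.2769  0.0376] q [-0.74  0.38  1.98  0.    0.78 -2.45] F [0.2 0.6 5.5] w 0.03783500960480677
[[-0.989, -0.146, 0.002], [-0.146, 0.989, -0.002], [-0.002, -0.002, -1.0]]
```

```bash
python3 steer.py '0 0 -.03 0;0 0 -.035 0;0 0 -.035 0;-.0252 .0257 0 0;-.0252 .0257 0 0' | tail -5
python3 steer.py '-.0252 .0257 0 0;-.0252 .0257 0 0;-.0252 .0257 0 0;-.0252 .0257 0 0;-.0252 .0257 0 0'|tail -5
python3 steer.py '-.0252 .0257 0 0;-.0252 .0257 0 0;-.0252 .0257 0 0;0 0 0 .12;0 0 0 .12'|tail -5
python3 steer.py '0 0 0 0;0 0 0 0'
python3 snap.py wrist:w2 top:top2
```

```text
position: [0.452, -0.2197, 0.1392]
ee_rot: [0.003, -0.071, 0.997, -0.002]
contact_force: [0.4, 0.7, -3.7]
width: 0.0378
gripper_force: 41.4
position: [0.5569, -0.0708, 0.1364]
ee_rot: [-0.0, -0.073, 0.997, 0.0]
contact_force: [0.8, -1.0, -2.4]
width: 0.0372
gripper_force: 41.4
position: [0.6208, 0.0171, 0.1359]
ee_rot: [-0.0, 0.048, 0.999, 0.0]
contact_force: [-0.6, 0.0, -3.0]
width: 0.0377
gripper_force: 41.5
clock: 4.98
position: [0.6196, 0.015, 0.136]
ee_rot: [-0.0, 0.045, 0.999, 0.0]
contact_force: [0.1, 0.1, -1.8]
width: 0.0374
gripper_force: 41.4
clk 4.9833 pos [0.6196 0.015  0.136 ] q [-0.09  0.42  1.58  0.    1.14 -1.57] F [ 0.1  0.1 -1.8] w 0.037430732483920794
[[-0.996, 0.09, -0.001], [0.09, 0.996, 0.0], [0.001, 0.0, -1.0]]
```

View pics/w2.png

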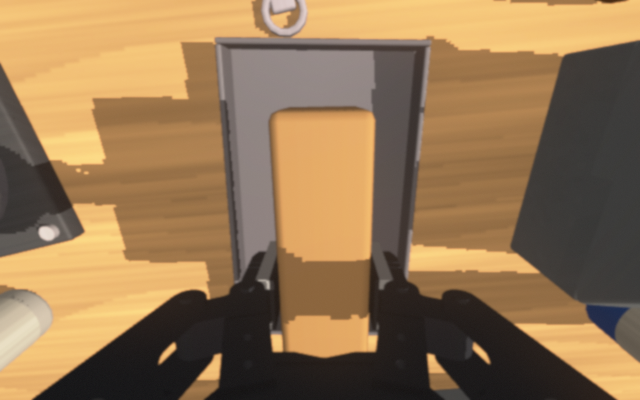

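The stick (columns 270–375) hangs centred and aligned between the tray walls (217–430). Lowering and releasing.

```bash
python3 steer.py '0 0 .03 0;0 0 .03 0;0 0 .02 0;0 0 .01 0;0 0 0 0'
python3 steer.py '0 0 .002 0;0 0 0 0;0 0 0 0'
```

```text
clock: 5.5
position: [0.6181, 0.0144, 0.0439]
ee_rot: [-0.003, 0.047, 0.999, 0.0]
contact_force: [-0.8, -0.6, -3.2]
width: 0.0376
gripper_force: 41.3
clock: 5.75
position: [0.6213, 0.0146, 0.0459]
ee_rot: [0.002, 0.047, 0.999, -0.0]
contact_force: [0.2, 0.6, -1.5]
width: 0.0381
gripper_force: 41.3
```

```bash
python3 steer.py '0 0 .003 0;0 0 0 0;0 0 0 0'
python3 steer.py '0 0 0 0;0 0 0 0;0 0 0 0' .062
python3 steer.py '0 0 -.03 0;0 0 -.035 0;0 0 -.035 0;0 0 -.04 0;0 0 -.04 0'
python3 snap.py wrist:w3 top:top3
```

```text
clock: 6.0
position: [0.6202, 0.0148, 0.0417]
ee_rot: [0.0, 0.047, 0.999, 0.0]
contact_force: [0.7, 0.3, -2.3]
width: 0.0374
gripper_force: 41.4
clock: 6.25
position: [0.6205, 0.0148, 0.0418]
ee_rot: [0.001, 0.047, 0.999, 0.0]
contact_force: [-0.7, -0.8, 0.2]
width: 0.0619
gripper_force: 0.0
clock: 6.67
position: [0.6196, 0.0148, 0.2231]
ee_rot: [-0.0, 0.047, 0.999, 0.0]
contact_force: [0.5, 0.1, -0.3]
width: 0.0622
gripper_force: 0.0
clk 6.6667 pos [0.6196 0.0148 0.2231] q [-0.09  0.36  1.45  0.    1.33 -1.57] F [ 0.5  0.1 -0.3] w 0.06217662382423404
[[-0.996, 0.094, -0.0], [0.094, 0.996, 0.0], [0.0, 0.0, -1.0]]
```

View pics/w3.png

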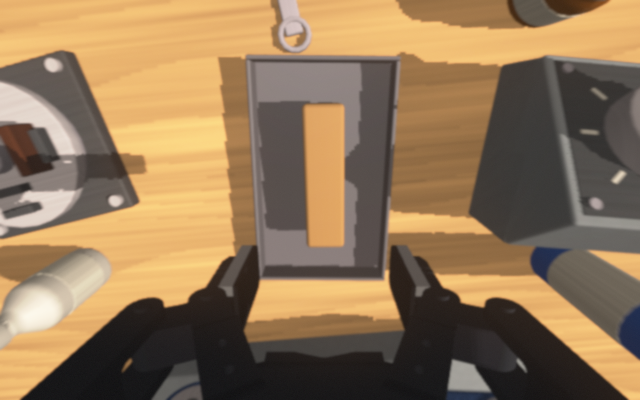

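The stick lies flat in the tray (columns 304–344, rows 104–246), clear of all walls. Next is the crank.

```bash
python3 steer.py '.0082 -.0373 0 0;.0082 -.0373 0 0;.0082 -.0373 0 0;.0082 -.0373 0 0;.0082 -.0373 0 0' .07| tail -5
python3 steer.py '.0082 -.0373 0 0;.0082 -.0373 0 0;.0082 -.0373 0 0;.0082 -.0373 0 0;.0082 -.0373 0 0'|tail -5
python3 steer.py '.0082 -.0373 0 0;0 0 0 .12;0 0 0 .12;0 0 0 .12;0 0 0 .12'|tail -5
python3 steer.py '0 0 0 .12;0 0 0 .12;0 0 0 .12;0 0 0 .12;0 0 0 .12'|tail -5
python3 steer.py '0 0 0 .12;0 0 0 .12;0 0 0 .12;0 0 0 .12;0 0 0 .12'|tail -5
python3 steer.py '0 0 0 .12;0 0 0 .12;0 0 0 .12;0 0 0 .075;0 0 0 0'|tail -5
python3 snap.py
```

```text
position: [0.561, -0.1684, 0.2212]
ee_rot: [0.0, 0.047, 0.999, -0.0]
contact_force: [0.1, 0.6, 0.2]
width: 0.07
gripper_force: 0.0
position: [0.5026, -0.3505, 0.2211]
ee_rot: [0.0, 0.047, 0.999, 0.0]
contact_force: [0.4, 0.7, 0.4]
width: 0.0699
gripper_force: 0.0
position: [0.4915, -0.3857, 0.2208]
ee_rot: [-0.0, 0.286, 0.958, 0.0]
contact_force: [0.3, 0.8, 0.1]
width: 0.0696
gripper_force: 0.0
position: [0.4918, -0.3852, 0.2209]
ee_rot: [-0.0, 0.556, 0.831, 0.0]
contact_force: [-0.4, 0.8, 0.5]
width: 0.07
gripper_force: 0.0
position: [0.4917, -0.3852, 0.2209]
ee_rot: [-0.0, 0.777, 0.63, 0.0]
contact_force: [-0.4, -0.0, 0.2]
width: 0.0698
gripper_force: 0.0
position: [0.4918, -0.3852, 0.221]
ee_rot: [-0.0, 0.893, 0.449, 0.0]
contact_force: [-0.3, -0.2, 0.4]
width: 0.0702
gripper_force: 0.0
clk 9.2667 pos [ 0.4918 -0.3852  0.221 ] q [-0.78  0.37  1.45  0.    1.33 -0.14] F [-0.3 -0.2  0.4] w 0.07022839581984518
[[0.596, 0.803, -0.0], [0.803, -0.596, 0.0], [0.0, -0.0, -1.0]]
```

```bash
python3 steer.py '0 0 .04 0;0 0 .04 0;0 0 .04 0;0 0 .016 0;0 0 0 0' | tail -5
python3 steer.py '0 0 0 0;0 0 0 0;0 0 0 0' .034 20
python3 snap.py wrist:w4 top:top4
```

```text
position: [0.4891, -0.3827, 0.0801]
ee_rot: [-0.005, 0.893, 0.451, -0.002]
contact_force: [-0.7, 0.4, 0.1]
width: 0.0697
gripper_force: 0.0
clock: 9.93
position: [0.4931, -0.3865, 0.0875]
ee_rot: [0.002, 0.893, 0.45, 0.001]
contact_force: [0.7, 0.6, 0.6]
width: 0.0348
gripper_force: 0.0
clk 9.9333 pos [ 0.4931 -0.3865  0.0875] q [-0.78  0.48  1.63  0.    1.03 -0.14] F [0.7 0.6 0.6] w 0.034776661001697434
[[0.595, 0.804, 0.003], [0.804, -0.595, -0.003], [-0.001, 0.004, -1.0]]
```

View pics/w4.png

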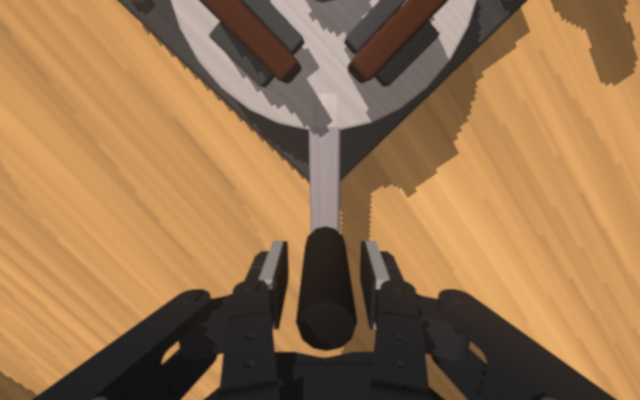

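The post (column 325, rows 230–350) stands midway between the pads, and the crank bar points straight at the hub. Following the arc.

```bash
python3 steer.py '.001 -.0157 0 .1208;.001 -.0157 0 .1208;.001 -.0157 0 .1208;.001 -.0157 0 .1208;.001 -.0157 0 .1208'
python3 steer.py '.001 -.0157 0 .1208;.001 -.0157 0 .1208;.001 -.0157 0 .1208;.001 -.0157 0 .1208;.001 -.0157 0 .1208'
python3 steer.py '.001 -.0157 0 .1208;.001 -.0157 0 .1208;.001 -.0157 0 .1208;0 0 0 0;0 0 0 0'
python3 snap.py wrist:w5 top:top5
```

```text
clock: 10.45
position: [0.4465, -0.3231, 0.0867]
ee_rot: [0.002, 0.987, 0.161, 0.001]
contact_force: [0.5, -1.8, -0.5]
width: 0.0341
gripper_force: 0.5
clock: 10.87
position: [0.4449, -0.2451, 0.0867]
ee_rot: [0.001, 0.99, -0.14, 0.001]
contact_force: [-1.0, -0.3, 0.1]
width: 0.034
gripper_force: 0.4
clock: 11.28
position: [0.466, -0.2029, 0.0863]
ee_rot: [0.0, 0.95, -0.311, 0.001]
contact_force: [0.4, 0.4, 0.1]
width: 0.0339
gripper_force: 0.0
clk 11.2833 pos [ 0.466  -0.2029  0.0863] q [-0.55  0.33  1.89 -0.    0.92  1.66] F [0.4 0.4 0.1] w 0.0339360541784256
[[0.806, -0.591, 0.002], [-0.591, -0.806, -0.001], [0.002, 0.0, -1.0]]
```

View pics/w5.png

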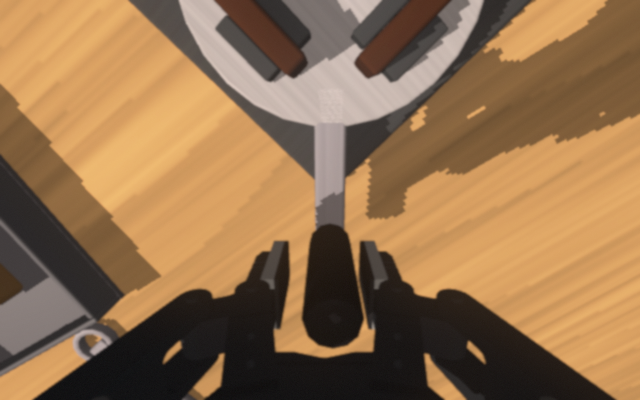

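The post is centred again (column 331) with the bar over the plate corner, and contact force is zero, so the detent pulled it in. Backing off and measuring the bar's angle.

```bash
python3 steer.py '0 0 0 0;0 0 0 0' .06|tail -5
python3 steer.py '0 0 -.03 0;0 0 -.04 0;0 0 -.04 0;0 0 -.04 0;0 0 0 0' |tail -5
python3 snap.py wrist:w6 top:top6 scene:sc6
python3 - <<'E'
from h import *
im=cv2.imread("pics/w6.png")
a=cv2.resize(im,(400,250))
b=cv2.imread("pics/top6.png")
cv2.imwrite("pics/v6.png",np.vstack([cv2.resize(b[120:260,180:480],(800,373)),np.hstack([a,cv2.resize(cv2.imread("pics/sc6.png"),(400,250))])])[:600])
E
```

```text
position: [0.4651, -0.2036, 0.0854]
ee_rot: [0.0, 0.95, -0.313, 0.0]
contact_force: [0.6, 0.6, -0.2]
width: 0.0574
gripper_force: 0.0
position: [0.469, -0.2058, 0.2433]
ee_rot: [0.002, 0.95, -0.313, 0.008]
contact_force: [0.7, -0.9, -0.3]
width: 0.0604
gripper_force: 0.0
clk 11.9667 pos [ 0.469  -0.2058  0.2433] q [-0.55  0.18  1.66 -0.    1.28  1.66] F [ 0.7 -0.9 -0.3] w 0.060352454721899686
[[0.803, -0.595, 0.014], [-0.595, -0.804, -0.008], [0.016, -0.001, -1.0]]
```

View pics/w6.png

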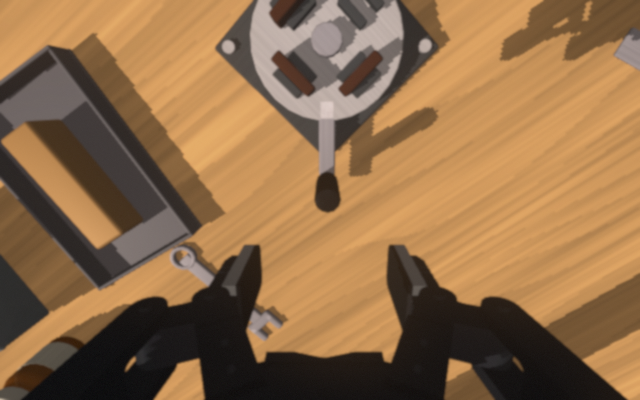

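The crank's post top is at (328,200), its bar runs from (327,105) to (326,170), and the hub centre is at (327,39). Checking the angle while I move over to the console.

```bash
python3 - <<'E'
from h import *
a,b=pt("w6",(327.5,108),.046),pt("w6",(326,165),.046);print("bar",np.degrees(np.arctan2(*(b-a)[[1,0]])),"want 143.4")
p=pt("w6",(328,199),.116);print("post",p,np.degrees(np.arctan2(p[1]+.2805,p[0]-.569)),np.hypot(p[1]+.2805,p[0]-.569))
E
python3 steer.py '-.0112 -.039 -.005 0;-.0112 -.039 -.005 0;-.0112 -.039 -.005 0;-.0112 -.039 -.005 0;-.0112 -.039 -.005 0' .05|tail -5
python3 steer.py '-.0112 -.039 -.005 0;-.0112 -.039 -.005 0;-.0112 -.039 -.005 0;-.0112 -.039 -.005 0;-.0112 -.039 -.005 0'|tail -5
python3 steer.py '-.0112 -.039 -.005 0;-.0112 -.039 -.005 0;0 0 0 -.12;0 0 0 -.12;0 0 0 -.12'|tail -5
python3 steer.py '0 0 0 -.12;0 0 0 -.12;0 0 0 -.12;0 0 0 -.12;0 0 0 -.12' |tail -5
python3 steer.py '0 0 0 -.12;0 0 0 -.12;0 0 0 -.12;0 0 0 -.12;0 0 0 -.12' |tail -5
python3 steer.py '0 0 0 -.12;0 0 0 -.12;0 0 0 -.12;0 0 0 -.12;0 0 0 -.12' |tail -5
python3 steer.py '0 0 0 -.12;0 0 0 -.12;0 0 0 -.12;0 0 0 -.12;0 0 0 -.12' |tail -5
python3 steer.py '0 0 0 -.12;0 0 0 -.12;0 0 0 -.12;0 0 0 -.12;0 0 0 -.12' |tail -5
python3 steer.py '0 0 0 -.12;0 0 0 -.12;0 0 0 0;0 0 0 0'|tail -5
python3 snap.py wrist:w7 top:top7
```

```text
bar 142.03811452671889 want 143.4
post [ 0.46686927 -0.20653699  0.116     ] 144.0879689680413 0.12610000948524147
position: [0.5355, -0.0114, 0.2581]
ee_rot: [0.0, 0.95, -0.314, -0.002]
contact_force: [-0.0, -0.1, -0.8]
width: 0.0501
gripper_force: 0.0
position: [0.6069, 0.1787, 0.2826]
ee_rot: [0.001, 0.95, -0.313, -0.002]
contact_force: [1.1, -0.2, 0.1]
width: 0.0501
gripper_force: 0.0
position: [0.6353, 0.2538, 0.2915]
ee_rot: [0.001, 0.991, -0.135, -0.003]
contact_force: [-0.2, 0.3, -0.4]
width: 0.0503
gripper_force: 0.0
position: [0.6352, 0.2526, 0.292]
ee_rot: [0.0, 0.987, 0.163, -0.003]
contact_force: [-0.5, 0.2, -0.0]
width: 0.0503
gripper_force: 0.0
position: [0.6352, 0.2525, 0.292]
ee_rot: [-0.001, 0.894, 0.448, -0.003]
contact_force: [0.2, -0.4, -0.1]
width: 0.0498
gripper_force: 0.0
position: [0.6352, 0.2525, 0.292]
ee_rot: [-0.001, 0.722, 0.692, -0.002]
contact_force: [0.0, -0.3, -0.4]
width: 0.0501
gripper_force: 0.0
position: [0.6352, 0.2525, 0.292]
ee_rot: [-0.002, 0.485, 0.874, -0.002]
contact_force: [-0.3, 0.0, 0.4]
width: 0.0501
gripper_force: 0.0
position: [0.6352, 0.2525, 0.292]
ee_rot: [-0.002, 0.205, 0.979, -0.001]
contact_force: [-0.4, -0.5, -0.1]
width: 0.0499
gripper_force: 0.0
position: [0.6354, 0.2527, 0.2929]
ee_rot: [-0.002, 0.091, 0.996, -0.001]
contact_force: [0.4, 0.3, -0.0]
width: 0.05
gripper_force: 0.0
clk 15.7833 pos [0.6354 0.2527 0.2929] q [ 0.28  0.43  1.17  0.    1.54 -1.11] F [ 0.4  0.3 -0. ] w 0.04999418925583739
[[-0.983, 0.181, -0.004], [0.181, 0.983, -0.001], [0.004, -0.002, -1.0]]
```

View pics/w7.png

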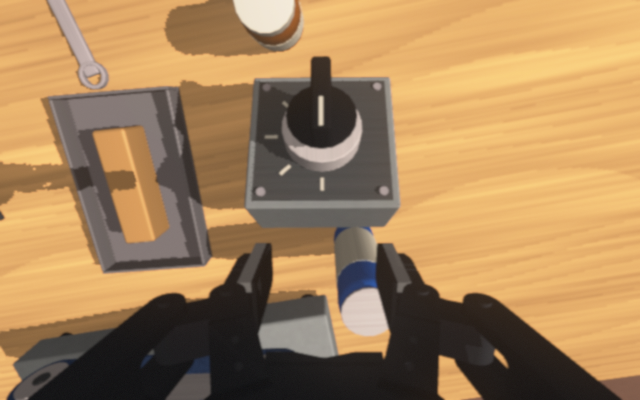

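The face corners are at about (257,80), (391,78), (398,206) and (247,209). The bar runs along column 320 with the white mark at rows 97–126, so it still points upslope.

Run:
```python
from h import *
np.set_printoptions(precision=4,suppress=True)
t=np.radians(35)
zf,zr=.105-.055*np.tan(t),.145
g=np.array([pt("w7",p,z) for p,z in zip([(257,80),(391,78),(398,206.5),(247,209)],[zf,zf,zr,zr])])
print(g,np.linalg.norm(g-np.roll(g,-1,0),axis=1))
fx=(g[0]+g[1])/2;rx=(g[2]+g[3])/2;a=rx-fx;yaw=np.arctan2(a[1],a[0]);e=g[1]-g[0];e2=g[2]-g[3]
print("yaw",np.degrees(yaw),np.degrees(np.arctan2(e[1],e[0]))-90,np.degrees(np.arctan2(e2[1],e2[0]))-90)
yaw=np.radians(-10.3)
u=np.array([np.cos(yaw),np.sin(yaw),0]);ez=np.array([0,0,1.])
o=fx+.055*u;o2=rx-.0571*u;print("origin",o,o2)
o=(o+o2)/2;o[2]=.105
n=-np.sin(t)*u+np.cos(t)*ez;xs=np.cos(t)*u+np.sin(t)*ez
for nm,p in [("grip",o+.061*n),("top+",o+.072*n+.032*xs),("top-",o+.072*n-.032*xs),("bot-",o+.04*n-.032*xs)]: print(nm,p,proj("w7",p),proj("top7",p))
im=cv2.imread("pics/w7.png");m=(im.max(2)<45).astype(np.uint8)
for r in (62,70,80): print(r,np.flatnonzero(m[r,270:380])[[0,-1]]+270)
```

```text
[[0.5325 0.2033 0.0665]
 [0.5554 0.3376 0.0665]
 [0.6642 0.3147 0.145 ]
 [0.6422 0.1831 0.145 ]] [0.1362 0.1361 0.1334 0.1365]
yaw -11.169693773676892 -9.692657442831361 -9.477816242589384
origin [0.5981 0.2607 0.0665] [0.5971 0.2591 0.145 ]
grip [0.5631 0.2661 0.155 ] [322.8687  99.3113] [206.2188 196.369 ]
top+ [0.5827 0.2626 0.1823] [322.8486 128.7487] [205.3667 186.331 ]
top- [0.5311 0.272  0.1456] [322.7324  55.1422] [203.8758 209.8891]
bot- [0.5492 0.2687 0.1194] [322.9479  82.1297] [208.4306 204.2267]Traceback (most recent call last):
  File "<stdin>", line 16, in <module>
IndexError: index 0 is out of bounds for axis 0 with size 0
```

```bash
python3 steer.py '.0367 -.0005 0 0;.0367 -.0005 0 0;0 0 .04 0;0 0 .03 0;0 0 0 0' .05|tail -5
python3 steer.py '0 0 .03 0;0 0 .015 0;0 0 .007 0;0 0 0 0'|tail -5
python3 snap.py wrist:w8
python3 steer.py '0 0 0 0;0 0 0 0;0 0 0 0;0 0 0 0' .01 30
python3 snap.py wrist:w9
python3 -c "
import cv2,numpy as np
cv2.imwrite('pics/v9.png',np.hstack([cv2.resize(cv2.imread(f'pics/{n}.png'),(400,250)) for n in('w8','w9')]))"
```

```text
position: [0.559, 0.264, 0.2193]
ee_rot: [-0.006, 0.09, 0.996, -0.003]
contact_force: [0.1, -0.1, -0.4]
width: 0.0502
gripper_force: 0.0
position: [0.5634, 0.2649, 0.1724]
ee_rot: [-0.001, 0.09, 0.996, -0.0]
contact_force: [-0.3, 0.4, 0.3]
width: 0.0501
gripper_force: 0.0
clk 16.6333 pos [0.5634 0.2649 0.1724] q [ 0.33  0.4   1.52  0.    1.22 -1.06] F [-0.3  0.4  0.3] w 0.05009275917136526
[[-0.984, 0.179, -0.002], [0.179, 0.984, -0.001], [0.002, -0.001, -1.0]]
clock: 17.02
position: [0.5641, 0.264, 0.175]
ee_rot: [0.001, 0.089, 0.996, -0.001]
contact_force: [-0.3, -5.9, 5.6]
width: 0.0153
gripper_force: 35.4
clk 17.0167 pos [0.5641 0.264  0.175 ] q [ 0.33  0.4   1.52 -0.    1.22 -1.06] F [-0.3 -5.9  5.6] w 0.01529727238705297
[[-0.984, 0.178, 0.002], [0.178, 0.984, -0.002], [-0.003, -0.002, -1.0]]
```

View pics/v9.png

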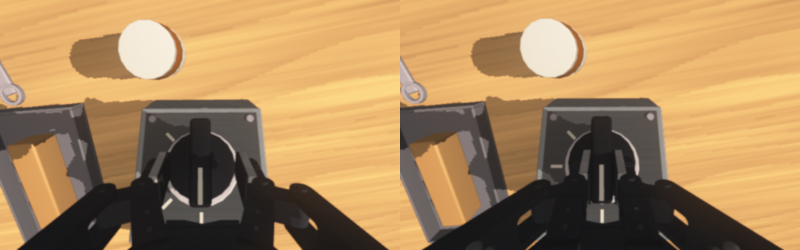

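The fingers grip the bar at its middle, width 15.3 mm. Now pushing in along the axis.

```bash
python3 steer.py '-.0023 0 .0033 0;-.0023 0 .0033 0;-.0017 0 .0025 0;0 0 0 0;0 0 0 0' - 40
python3 snap.py
```

```text
clock: 17.48
position: [0.5698, 0.263, 0.1669]
ee_rot: [0.001, 0.089, 0.996, -0.001]
contact_force: [-4.0, -4.9, 10.8]
width: 0.0151
gripper_force: 41.4
clk 17.4833 pos [0.5698 0.263  0.1669] q [ 0.32  0.41  1.52 -0.    1.21 -1.07] F [-4.  -4.9 10.8] w 0.015148836636697489
[[-0.984, 0.178, 0.002], [0.178, 0.984, -0.001], [-0.002, -0.001, -1.0]]
```

```bash
python3 steer.py '-.0012 0 .0016 0;0 0 0 0;0 0 0 0'
python3 steer.py '0 0 0 .06;0 0 0 .06;0 0 0 .06;0 0 0 0'
python3 snap.py wrist:w10
```

```text
clock: 17.73
position: [0.5698, 0.2631, 0.1668]
ee_rot: [0.0, 0.089, 0.996, -0.0]
contact_force: [-8.2, -5.1, 18.5]
width: 0.0154
gripper_force: 42.4
clock: 18.07
position: [0.5704, 0.2637, 0.1665]
ee_rot: [0.001, 0.179, 0.984, 0.0]
contact_force: [-6.4, -4.9, 16.3]
width: 0.015
gripper_force: 53.9
clk 18.0667 pos [0.5704 0.2637 0.1665] q [ 0.32  0.41  1.52 -0.    1.21 -0.89] F [-6.4 -4.9 16.3] w 0.014965794605899908
[[-0.936, 0.352, 0.002], [0.352, 0.936, 0.001], [-0.002, 0.001, -1.0]]
```

```bash
python3 steer.py '0 0 0 .06;0 0 0 .06;0 0 0 .06;0 0 0 .06;0 0 0 .06'
python3 steer.py '0 0 0 .06;0 0 0 .06;0 0 0 .06;0 0 0 .025;0 0 0 0'
python3 snap.py wrist:w11
python3 -c "
import cv2,numpy as np
cv2.imwrite('pics/v11.png',np.hstack([cv2.resize(cv2.imread(f'pics/{n}.png'),(400,250)) for n in('w10','w11')]))"
```

```text
clock: 18.53
position: [0.5715, 0.2645, 0.1665]
ee_rot: [0.002, 0.324, 0.946, 0.002]
contact_force: [-4.4, -3.3, 12.7]
width: 0.0153
gripper_force: 97.4
clock: 18.95
position: [0.5709, 0.2644, 0.1672]
ee_rot: [0.001, 0.418, 0.909, 0.002]
contact_force: [-8.5, -5.5, 16.6]
width: 0.0151
gripper_force: 122.1
clk 18.95 pos [0.5709 0.2644 0.1672] q [ 0.32  0.41  1.52  0.    1.21 -0.39] F [-8.5 -5.5 16.6] w 0.015071545361967253
[[-0.651, 0.759, 0.004], [0.759, 0.651, 0.002], [-0.001, 0.004, -1.0]]
```

View pics/v11.png

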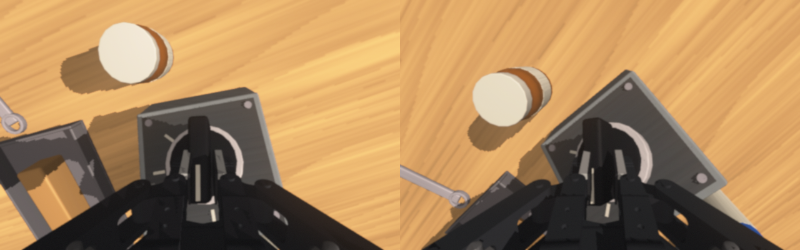

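Both frames show the bar turning with the fingers, and the mark is now at the second tick. Releasing and lifting to check.

```bash
python3 steer.py '0 0 0 0;0 0 0 0;0 0 0 0' .05
python3 steer.py '0 0 -.03 0;0 0 -.03 0;0 0 -.03 0;-.03 .03 -.03 0;-.03 .03 -.0 0'|tail -5
python3 steer.py '0 0 0 0;0 0 0 0'|tail -5
python3 snap.py wrist:w12 top:top12 scene:sc12
python3 -c "
import cv2,numpy as np
r=lambda i:cv2.resize(i,(400,300),interpolation=cv2.INTER_CUBIC)
t=cv2.imread('pics/top12.png');w=cv2.imread('pics/w12.png');s=cv2.imread('pics/sc12.png')
cv2.imwrite('pics/v12.png',np.vstack([np.hstack([cv2.resize(w,(400,250)),r(t[160:235,175:275])[:250]]),np.hstack([cv2.resize(t,(400,250)),cv2.resize(s,(400,250))])]))"
```

```text
clock: 19.25
position: [0.5705, 0.2642, 0.1632]
ee_rot: [-0.0, 0.419, 0.908, 0.001]
contact_force: [-2.5, -1.0, 3.0]
width: 0.0495
gripper_force: 1.3
position: [0.6474, 0.26, 0.2846]
ee_rot: [0.004, 0.418, 0.909, 0.005]
contact_force: [1.2, 1.1, 0.8]
width: 0.05
gripper_force: 0.0
position: [0.6486, 0.2579, 0.2752]
ee_rot: [-0.0, 0.419, 0.908, 0.0]
contact_force: [-1.7, -0.3, -0.0]
width: 0.0501
gripper_force: 0.0
clk 19.8333 pos [0.6486 0.2579 0.2752] q [ 0.28  0.46  1.17  0.    1.51 -0.43] F [-1.7 -0.3 -0. ] w 0.05007610943844202
[[-0.648, 0.761, -0.0], [0.761, 0.648, 0.001], [0.001, 0.0, -1.0]]
```

View pics/v12.png

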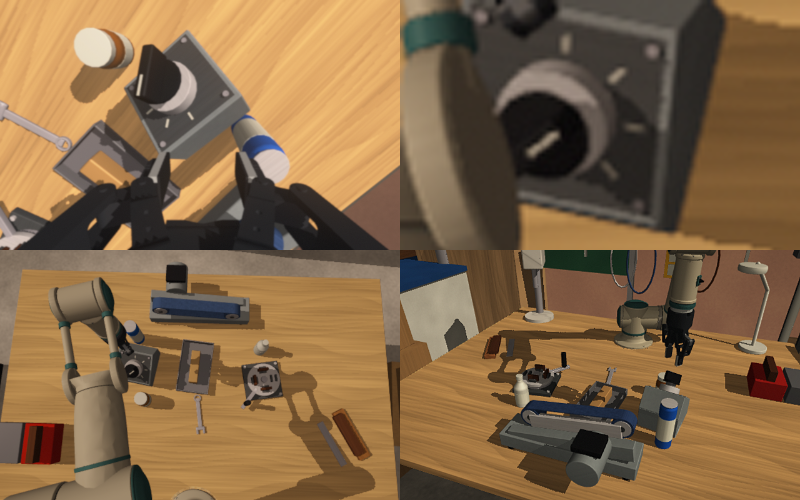

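The overview shows the selector mark near the second tick, the stick in the tray, and the bystanders standing. I've now viewed 13 images, which is over the limit of 10, so the remaining checks will be numeric only: mark angle and push depth, compared with the earlier frame.

Run:
```python
from h import *
np.set_printoptions(precision=4,suppress=True)
t=np.radians(35);yaw=np.radians(-10)
u=np.array([np.cos(yaw),np.sin(yaw),0]);v=np.array([-np.sin(yaw),np.cos(yaw),0]);ez=np.array([0,0,1.])
n=-np.sin(t)*u+np.cos(t)*ez;xs=np.cos(t)*u+np.sin(t)*ez
o=np.array([.5976,.259,.105])
def ray(nm,px,h):
    d=np.load(f"pics/{nm}.npz");r=d["T"][:3,:3]@np.linalg.inv(d["camera_matrix"])@np.r_[px,1.];c=d["T"][:3,3]
    p=c+r*((o+h*n-c)@n)/(r@n);return np.array([(p-o)@xs,(p-o)@v])
for nm,(r0,r1,c0,c1) in {"w7":(85,135,305,335),"w12":(100,165,210,250)}.items():
    im=cv2.imread(f"pics/{nm}.png");m=(im.min(2)>110).astype(np.uint8);w=np.zeros_like(m);w[r0:r1,c0:c1]=m[r0:r1,c0:c1]
    N,l,st,ce=cv2.connectedComponentsWithStats(w)
    for i in range(1,N):
        if st[i,4]<25: continue
        y,x=np.nonzero(l==i);P=np.c_[x,y].astype(np.float32)
        for h in (.072,.062):
            f=np.array([ray(nm,p,h) for p in P]);c=f.mean(0);e=np.linalg.svd(f-c)[2][0];e*=np.sign(e@c)
            s=(f-c)@e
            print(nm,st[i],h,"c",c,"r",np.hypot(*c),"dir",np.degrees(np.arctan2(-e[1],e[0])),"pos",np.degrees(np.arctan2(-c[1],c[0])),"len",np.ptp(s),"off",c@[-e[1],e[0]])
```

```text
w7 [318  96   6  30 171] 0.072 c [ 0.0167 -0.0007] r 0.016741041168221973 dir 0.27647349208697775 pos 2.3103126901313398 len 0.024168498290443884 off -0.0005941351351535578
w7 [318  96   6  30 171] 0.062 c [ 0.0102 -0.0008] r 0.010236402113209126 dir 0.27647349208699135 pos 4.522436687921004 len 0.02536894640187539 off -0.0007578850758833304
w12 [218 119  11  34 165] 0.072 c [ 0.0114 -0.0131] r 0.017395235758199564 dir 41.81893249256577 pos 48.9246315275703 len 0.024015056084613608 off -0.0021517938002652156
w12 [218 119  11  34 165] 0.062 c [ 0.0026 -0.0172] r 0.017384958725777337 dir 41.81893249256578 pos 81.33428764769458 len 0.02542624540816724 off -0.011061788311387464
w12 [210 123   8  10  32] 0.072 c [ 0.0002 -0.0162] r 0.01615705006992975 dir 85.00074921163403 pos 89.28100781051236 len 0.008087726767541211 off -0.0012058836907753857
w12 [210 123   8  10  32] 0.062 c [-0.0093 -0.0204] r 0.022413289495843383 dir 85.00074921163375 pos 114.42280957766265 len 0.008562983357655322 off -0.011010285442181661
```

Using the knob-out plane, the mark sits at a 17.4 mm radius at about 45° (17 mm before the turn). The knob-in plane would put it 11 mm off, so the knob has sprung out at the second position. Handing in.

```bash
python3 -c "
from rig import manip, optics, status, workorder
print(workorder.sign_off())"
```

```text
the job is handed in; nothing more can be done
None
```

I handed the job in at about 20 s: the stick is in the tray, the fixture is seated one station clockwise, and the selector has sprung back out one position on, with the bystanders left where they stood; I did view 13 pictures, over the limit of 10.

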